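# Load the mould-warming bench and shut its damper

## Task

Stand each of the three dark iron moulds upright in the low rimmed seat of its own outline (large round, small round, square), flat on the seat's floor inside the rim. Then, only when all three are seated, slide the steel damper plate, fin to the rear, under the bar of the blue air box until it is fully home against the stop, and let go. Leave the amber glass tumbler and the turned wooden block where they are.

Things in the scene. Friction and masses are not known exactly. Their poses are not given: they have to be found in the camera images.
- large_mould_mid (a point): Large round mould: loose open-topped dark cast-iron cup, 60 mm diameter, 55 mm high, wall 6 mm, about 0.4 kg, standing upright on the table. The point is its centre, half-way up (27.5 mm over its foot); z up its axis.
- small_mould_mid (a point): Small round mould: loose open-topped dark cast-iron cup, 40 mm diameter, 65 mm high, wall 5 mm, about 0.25 kg, standing upright. The point is its centre, half-way up (32.5 mm over its foot); z up its axis.
- square_mould_mid (a point): Square mould: loose open-topped dark cast-iron cup, 50 x 50 mm outside, 55 mm high, wall 6 mm, about 0.35 kg, standing upright, turned at any angle up to about 35 degrees. The point is its centre, half-way up (27.5 mm over its foot); x and y along its sides, z up.
- large_seat: Large round seat: fixed steel dish on the table, inside diameter 76 mm, outside 86 mm; floor 4 mm and rim 12 mm above the table. For the large round mould. Origin: centre of its underside, on the table.
- small_seat: Small round seat: fixed steel dish, inside diameter 54 mm, outside 64 mm; floor 4 mm and rim 12 mm above the table. For the small round mould. Origin: centre of its underside, on the table.
- square_seat: Square seat: fixed square steel tray, 64 x 64 mm inside, 74 x 74 mm outside; floor 4 mm and rim 12 mm above the table. For the square mould, whose sides must be turned about parallel to the tray's to go in (any quarter turn will do). Origin: centre of its underside, on the table; x and y along its sides.
- damper_fin (a point): Loose bright steel plate, 110 long (x) x 60 wide x 8 mm, 0.35 kg, lying flat, with an upright fin to hold it by: 12 thick (y) x 30 long x 40 mm high, on the centre line, its middle 35 mm behind the plate's centre. Point: the fin's centre, 28 mm over the plate's underside, 20 mm below the fin's top. x points to the plate's front edge, 90 mm ahead, which enters the slot first; z up.
- air_box: Fixed blue bed, 94 mm wide, top 10 mm over the table, x -80 to 70 mm. Bar across at x 0 to 22 mm, underside 14, top 34 mm over the bed. Rails 72 mm apart from x 0 to the stop face at x 60 mm. The damper is laid on the open apron (x < 0, robot's side) and slides along +x; home: fin's middle at x -30 mm, y 0, 38 mm over the table. Origin: on the table, mid-width, under the bar's front edge; z up.
- tumbler: Bystander: loose amber glass tumbler, 58 mm across the rim, 85 mm high, standing upright among the moulds. Origin: centre of its foot. Leave it alone.
- wood_block: Bystander: loose turned block of pale wood with a closed top, 60 mm diameter, 42 mm high, standing among the moulds. Origin: centre of its foot. Leave it alone.
Things that resemble listed ones, but are neither listed nor needed, are in the scene too. What is shaped like the part that bears large_mould_mid but green or purple is not meant.

How it is judged:
On the way, in this order (a step that is already met when the one before it is completed fails the run):
1. all three moulds stand flat in the seats of their own outline (horizontal distance between large_mould_mid and large_seat below 0.012 m and height (world z) of each of large_mould_mid, square_mould_mid below 0.0355 m and angle between each of large_mould_mid, small_mould_mid, square_mould_mid's own z axis and vertical below 0.1 rad and horizontal distance between small_mould_mid and small_seat below 0.012 m and height (world z) of small_mould_mid below 0.0405 m and horizontal distance between square_mould_mid and square_seat below 0.012 m), for 0.2 s.
2. the damper plate is home under the bar (x of damper in the frame of air_box above -0.008 m and x of damper_fin in the frame of air_box between -0.04 and -0.024 m and y of damper_fin in the frame of air_box between -0.01 and 0.01 m and z of damper_fin in the frame of air_box below 0.043 m and angle between damper_fin's own z axis and vertical below 0.1 rad and angle between the x axis of damper_fin and the x axis of air_box, either way round below 0.25 rad), for 0.2 s.
At the end, for the whole second after the job is handed in: Each mould stands upright on the floor of the seat of its own outline, centre within 12 mm of the seat's; the damper lies flat on the air box's bed under the bar, front edge within 10 mm of the stop, within 10 mm of the centre line and 0.25 rad of straight; all released and at rest (all of step 1 and all of step 2 and linear speed of each of large_mould, small_mould, square_mould, damper below 0.02 m/s); the robot touches nothing.
It fails at once if the tumbler is moved by more than 20 mm or tipped (distance of tumbler from where it was at the start of the episode above 0.02 m or angle between tumbler's own z axis and vertical above 0.35 rad).
It fails at once if the wooden block is moved by more than 20 mm or tipped (distance of wood_block from where it was at the start of the episode above 0.02 m or angle between wood_block's own z axis and vertical above 0.35 rad).
It also fails if it takes over 104 s, if anything falls off the work surface, if the arm or the gripper's body presses on something with over 40 N, if the wrist force passes 120 N, or if a joint passes its speed limit or range.

## Robot

A 6-joint arm with a two-finger parallel gripper is mounted at the origin on the work surface. World frame = base frame: x ahead of the robot, y to its left, z up, the work surface at z = 0. Lengths are in m, angles in rad, forces in N, time in s.
With the tool pointing down it reaches from about 0.3 to 0.75 m from the base axis. Payload 8.5 kg.
Tool frame: the origin (TCP) lies midway between the tips of the shut fingers; the grasp point (between the pads) lies 19 mm behind it (pinch_z is the z of the grasp point in the tool frame, in m); z points along the fingers, y is the direction in which the jaws open and shut (so a half turn about z gives the same grasp; the last joint's range is limited). The gripper opens to 85 mm and grips with 20 to 120 N. Pads are 22 mm wide; open, the fingers measure 114 mm over their backs; the gripper's body (76 mm by 85 mm) begins 54 mm behind the grasp point. The pads swing forward as they close: fully open they stand 13 mm farther back than shut.
Start: joints at [-1.326, 0.381, 1.297, -0, 1.464, -0.215], TCP at [0.244, -0.493, 0.231] pointing down, gripper open.
Joint ranges: [-3.11, 3.11], [-0.89, 2.33], [0.22, 2.48], [-1.42, 4.56], [0.17, 2.85], [-2.88, 2.88]. Speed limits (rad/s): [2.39, 2.39, 3.14, 3.14, 3.14, 3.14].

## Interface

Orientations are given as a 3x3 rotation matrix whose columns are the frame's x, y, z axes.
In Python, from rig import get_state, read_camera, get_calibration, job_done, pinch_z gives the robot as it stands.
- The arm moves only by the shell command python3 -m pendant 'ROWS' [FORCE]. ROWS is JSON, a list of rows, each an object with "rot": the turn, a rotation vector about the tool's x, y, z in degrees, a list of three; "travel": the shift along the tool's x, y, z in cm, a list of three; "jaw": the finger opening in cm, from 0 to 8.54. In form: [{"rot": [rx, ry, rz], "travel": [x, y, z], "jaw": jaw}, ...]. A call has 1 to 10 rows; each row is the pose to reach, as a shift and turn from the pose commanded when the call began, along the tool's axes at that moment; what a row does not reach only later rows make up. A row lasts 1/10 s, in which the tool goes at most 50 mm and 8.59 degrees, less where a joint would pass 70% of its speed; a pose out of reach is approached as far as the arm can. A call with a gripper value outside its range is refused whole. The fingers move at their own pace and stop on an object; FORCE is the grip in N (left out, the last holds). Time passes only in rows, so rows that repeat a pose let the fingers close. It gives the time, the measured TCP pose, the force and the opening at its end, in the units of the state.
- get_state(): the state, without advancing time (a new reading comes with each control period).
- read_camera(name): name is "scene" or "top"; returns (picture, depth): 480x640x3 uint8, red, green, blue; 480x640 float32, m along the optical axis (not along the pixel's ray), 0 where there is no reading.
- get_calibration(name): a dict with "K" (3x3 intrinsics, pixels), "T" (4x4, takes a point from camera to world coordinates). Camera axes: x right, y down, z forward; pixel columns grow to the right and rows downward; lengths in m; the calibration is good to about 2 mm. A picture is of the moment at which its call begins. get_calibration takes no time and is no camera call.
- job_done(): hands the job in, once; it reports no verdict.
The state is a dict: "t": time; "q": joint angles; "joint_vel": joint speeds; "joint_efforts": joint torques, N m; "eef_pos": TCP position; "ee_rot": TCP orientation; "wrist_force": force on the tool from outside, world axes, zero at the start; "torque": the same for the moment, N m; "gripper_width": finger opening in m.
Only numpy, scipy, OpenCV 4.12 (cv2) and the standard library are available. Lean on these libraries where they do the work, as an engineer would, in place of code of your own. Each camera call takes 0.05 s, during which the arm holds its last target.

## Working session

There is one attempt and no reset: what is moved stays moved. The work goes in short steps, Python scripts to look and compute and a shell command to move; the robot and the scene stay as the last step left them, time stands still between calls to the robot, and variables do not carry over. Pictures are saved under pics/ and viewed, and the job is handed in when it is done.

```bash
ls; mkdir -p pics; python3 - <<'E'
from rig import *
import cv2,numpy as np
print(get_state(),pinch_z)
for n in("scene","top"):
    p,d=read_camera(n);c=get_calibration(n);print(n,c["K"],c["T"])
    cv2.imwrite(f"pics/{n}0.png",p[:,:,::-1]);np.savez(f"/tmp/{n}0.npz",p=p,d=d)
E
```

```text
pics
{'t': 0.0, 'q': array([-1.32632388e+00,  3.81201685e-01,  1.29823839e+00,  2.93034462e-05,
        1.46363616e+00, -2.15308199e-01]), 'joint_vel': array([ 8.52475359e-04, -1.15936532e-03, -7.15628646e-04, -4.47438651e-04,
        4.11454835e-05, -6.11743310e-04]), 'joint_efforts': array([-2.25948192e-03, -4.48458660e+01, -2.31281805e+01, -2.81679449e-04,
        4.69471532e-03, -1.58880908e-05]), 'eef_pos': array([ 0.24399181, -0.49259229,  0.23071628]), 'ee_rot': array([[ 8.96151315e-01,  4.43748477e-01, -3.30823736e-04],
       [ 4.43748465e-01, -8.96150215e-01,  1.44651959e-03],
       [ 3.45423103e-04, -1.44310296e-03, -9.99998899e-01]]), 'wrist_force': array([ 0.47762041, -0.30523434, -0.66452065]), 'torque': array([ 0.01793449, -0.02404171,  0.05690551]), 'gripper_width': 0.0853735080506628} -0.0187
scene [[467.18099826   0.         316.91243123]
 [  0.         467.18099826 233.12406573]
 [  0.           0.           1.        ]] [[ 0.66043702  0.40932801 -0.6295026   1.13300971]
 [ 0.75056111 -0.384356    0.53752069 -0.55748558]
 [-0.02193083 -0.82747873 -0.56106861  0.65031605]
 [ 0.          0.          0.          1.        ]]
top [[617.48208581   0.         309.58413663]
 [  0.         617.48208581 231.35958413]
 [  0.           0.           1.        ]] [[-0.02629937 -0.99705587  0.07202739  0.37122283]
 [-0.99953867  0.02732298  0.01326295 -0.00246803]
 [-0.0151919  -0.07164535 -0.99731447  1.51154922]
 [ 0.          0.          0.          1.        ]]
```

View pics/scene0.png

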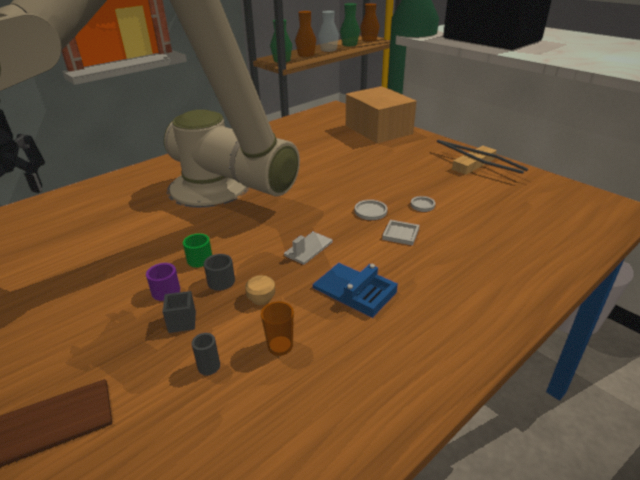

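View pics/top0.png

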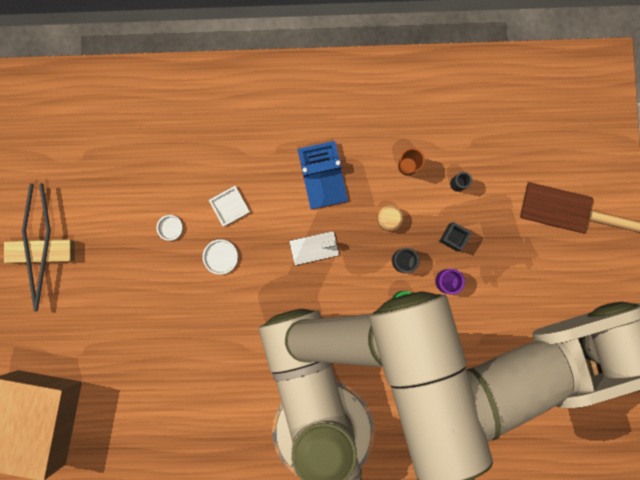

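```bash
python3 - <<'E'
import cv2,numpy as np
s=cv2.imread("pics/scene0.png");t=cv2.imread("pics/top0.png")
cv2.imwrite("pics/s_m.png",cv2.resize(s[220:390,130:330],None,fx=4,fy=3.5,interpolation=cv2.INTER_CUBIC)[:600])
cv2.imwrite("pics/t_m.png",cv2.resize(t[130:310,280:490],None,fx=3.3,fy=3.3,interpolation=cv2.INTER_CUBIC))
cv2.imwrite("pics/t_s.png",cv2.resize(t[170:290,140:350],None,fx=3.8,fy=3.8,interpolation=cv2.INTER_CUBIC))
E
```

```text
(no output)
```

View pics/t_m.png

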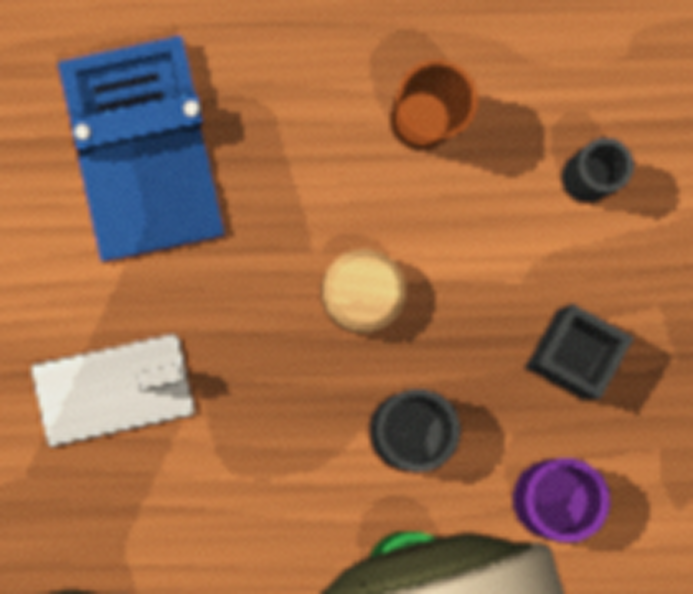

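View pics/t_s.png

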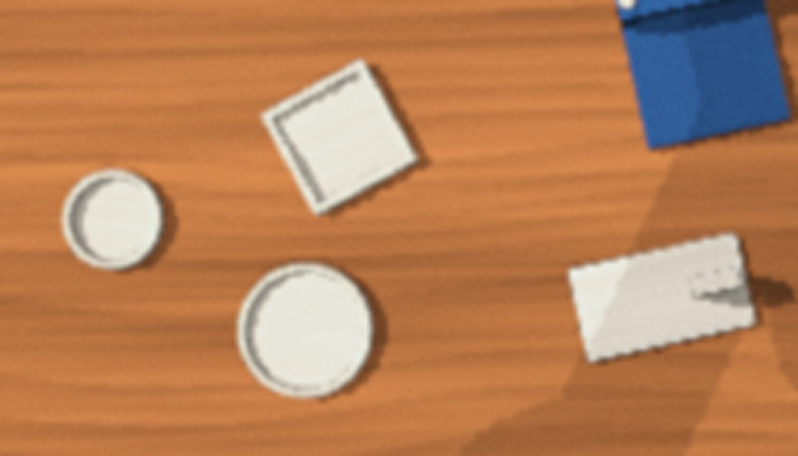

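View pics/s_m.png

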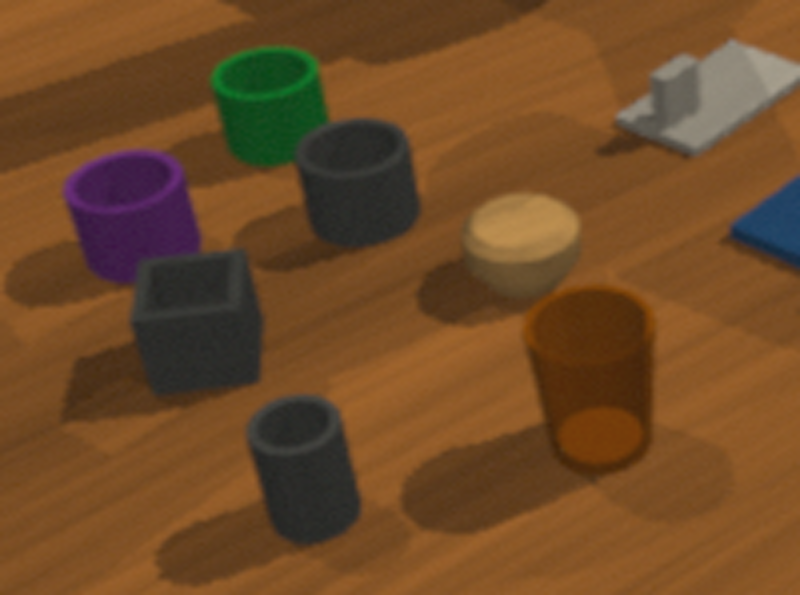

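```bash
cat > h.py <<'E'
import numpy as np,cv2
from rig import *
def cloud(n,d):
    c=get_calibration(n);K=c["K"];T=c["T"]
    v,u=np.mgrid[:480,:640]
    P=np.stack([(u-K[0,2])/K[0,0]*d,(v-K[1,2])/K[1,1]*d,d],-1)
    return P@T[:3,:3].T+T[:3,3]
def ray(n,uv,z):
    c=get_calibration(n);K=c["K"];T=c["T"]
    uv=np.atleast_2d(np.asarray(uv,float))
    r=np.c_[(uv-[K[0,2],K[1,2]])/[K[0,0],K[1,1]],np.ones(len(uv))]@T[:3,:3].T
    return T[:3,3]+r*((z-T[2,3])/r[:,2])[:,None]
E
python3 - <<'E'
from h import *
z=np.load("/tmp/top0.npz");p=z["p"];d=z["d"];W=cloud("top",d)
hsv=cv2.cvtColor(p,cv2.COLOR_RGB2HSV)
print("table z",np.median(W[100:130,100:250,2]), np.std(W[100:130,100:250,2]))
def roi(u,v,r):
    m=np.zeros((480,640),np.uint8);m[v-r:v+r,u-r:u+r]=1;return m>0
dark=(hsv[...,2]<95)&(hsv[...,1]<90)
def an(name,m,zt,tol=.006,sq=False):
    zz=W[...,2][m]
    mm=m&(abs(W[...,2]-zt)<tol)
    v,u=np.nonzero(mm);Q=ray("top",np.c_[u,v],zt)[:,:2]
    c,r=cv2.minEnclosingCircle((Q*1000).astype(np.float32))
    print(name,len(Q),"zmax",np.percentile(zz,[50,95]),"circ",np.round(c,1),round(r,1),"mean",np.round(Q.mean(0)*1000,1), cv2.minAreaRect((Q*1000).astype(np.float32)))
an("large",roi(405,261,20)&dark,.055)
an("small",roi(461,181,16)&dark,.065)
an("square",roi(455,237,20)&dark,.055)
grey=(hsv[...,1]<60)&(hsv[...,2]>90)
an("lseat",roi(221,257,24)&grey,.012,.006)
an("sseat",roi(170,228,18)&grey,.012,.006)
an("sqseat",roi(230,206,24)&grey,.012,.006)
an("wood",roi(390,217,18)&(hsv[...,0]<30)&(W[...,2]>.03),.042)
an("tumb",roi(411,161,20)&(W[...,2]>.02),.085,.01)
an("purple",roi(450,282,20)&(hsv[...,0]>125),.055)
blue=(hsv[...,0]>100)&(hsv[...,0]<125)&(hsv[...,1]>120)
an("bed",roi(322,175,40)&blue,.010,.005)
an("bar",roi(322,175,40)&blue,.044,.006)
an("plate",roi(315,248,30)&grey,.008,.006)
an("fin",roi(315,248,30)&(W[...,2]>.03),.048,.01)
E
```

```text
table z -6.250881889680038e-05 0.11462280732704644
large 164 zmax [0.0132711 0.0582052] circ [ 403.  -208.1] 29.6 mean [ 403.6 -207.6] ((402.7476501464844, -208.01780700683594), (56.33919143676758, 56.4688720703125), 87.93270874023438)
small 92 zmax [0.04508709 0.06774773] circ [ 586.6 -346.7] 19.7 mean [ 585.1 -345.5] ((586.787353515625, -346.4507751464844), (37.12490463256836, 37.48677062988281), 31.05747413635254)
square 206 zmax [0.0372369  0.05817492] circ [ 455.9 -330.3] 34.0 mean [ 455.5 -329.4] ((455.7596130371094, -329.3887023925781), (50.61723327636719, 50.69352340698242), 59.075836181640625)
lseat 367 zmax [0.00477691 0.0142973 ] circ [424.2 237.1] 43.0 mean [424.5 237.3] ((424.2669372558594, 237.0518035888672), (83.1537857055664, 80.28130340576172), 88.48902130126953)
sseat 235 zmax [0.00557111 0.01434219] circ [498.9 359.8] 31.7 mean [499.  360.2] ((498.4265441894531, 359.6038513183594), (61.35075378417969, 61.46702194213867), 89.34373474121094)
sqseat 407 zmax [0.0053696  0.01461344] circ [548.5 213.8] 50.2 mean [548.4 212.1] ((547.8873291015625, 213.3756561279297), (74
[... 650 characters left out ...]
3404] circ [612.3 -19.2] 79.6 mean [602.8 -20.2] ((613.6798706054688, -18.16840362548828), (141.28778076171875, 90.92880249023438), 10.695175170898438)
bar 278 zmax [0.01158888 0.04553404] circ [632.4 -14.4] 45.8 mean [632.4 -14.8] ((632.0828247070312, -14.411361694335938), (23.588096618652344, 90.84432983398438), 10.729452133178711)
plate 947 zmax [0.00809659 0.04473724] circ [439.4   8.2] 60.5 mean [439.1  10.7] ((440.0591735839844, 8.245948791503906), (60.5651969909668, 110.1686019897461), 10.989973068237305)
fin 65 zmax [0.04850269 1.51154922] circ [445.7 -25.9] 14.4 mean [445.9 -25.8] ((445.9582824707031, -25.822189331054688), (12.090086936950684, 28.76241683959961), 12.498649597167969)
```

```bash
cat >> h.py <<'E'
def go(x,y,z,yang=None):
    s=get_state();R=s["ee_rot"];p=s["eef_pos"]
    t=R.T@(np.array([x,y,z])-p)*100
    a=np.degrees(np.arctan2(R[1,1],R[0,1]))
    r=0 if yang is None else -((yang-a+90)%180-90)
    print("travel",np.round(t,2),"rotz",round(r,1),"yang",round(a,2),"tilt",np.round(np.degrees([R[0,2],R[1,2]]),2),"t",round(s["t"],2),"F",np.round(s["wrist_force"],1),"w",round(s["gripper_width"],4))
E
python3 -c "
from h import *
go(.403,-.208,.12);go(.403,-.208,.019)
print(ray('scene',[[197,240]],.055))"
```

```text
travel [ 26.88 -18.44  11.11] rotz 0 yang -63.66 tilt [-0.02  0.07] t 0.1 F [0.5 0.1 0.2] w 0.0854
travel [ 26.87 -18.43  21.21] rotz 0 yang -63.66 tilt [-0.02  0.07] t 0.1 F [0.5 0.1 0.2] w 0.0854
[[ 0.30132045 -0.2017176   0.055     ]]
```

```bash
python3 -m pendant '[{"rot":[0,0,0],"travel":[26.9,-18.4,11],"jaw":8.5},{"rot":[0,0,0],"travel":[26.9,-18.4,11],"jaw":8.5},{"rot":[0,0,0],"travel":[26.9,-18.4,11],"jaw":8.5},{"rot":[0,0,0],"travel":[26.9,-18.4,11],"jaw":8.5},{"rot":[0,0,0],"travel":[26.9,-18.4,11],"jaw":8.5},{"rot":[0,0,0],"travel":[26.9,-18.4,11],"jaw":8.5},{"rot":[0,0,0],"travel":[26.9,-18.4,11],"jaw":8.5},{"rot":[0,0,0],"travel":[26.9,-18.4,11],"jaw":8.5},{"rot":[0,0,0],"travel":[26.9,-18.4,11],"jaw":8.5},{"rot":[0,0,0],"travel":[26.9,-18.4,11],"jaw":8.5}]' 30; python3 -c "
from h import *
go(.403,-.208,.019)"
```

```text
t: 1.1
eef_pos: [0.4034, -0.2096, 0.1216]
ee_rot: [[0.897, 0.443, 0.0], [0.443, -0.897, -0.001], [0.0, 0.001, -1.0]]
wrist_force: [0.0, -0.2, 0.5]
gripper_width: 0.0855
travel [ 0.03 -0.17 10.26] rotz 0 yang -63.71 tilt [ 0.03 -0.04] t 1.1 F [ 0.  -0.2  0.5] w 0.0855
```

```bash
python3 -m pendant '[{"rot":[0,0,0],"travel":[0,-0.1,3],"jaw":8.5},{"rot":[0,0,0],"travel":[0,-0.1,6],"jaw":8.5},{"rot":[0,0,0],"travel":[0,-0.1,9],"jaw":8.5},{"rot":[0,0,0],"travel":[0,-0.1,10.2],"jaw":8.5},{"rot":[0,0,0],"travel":[0,-0.1,10.2],"jaw":8.5},{"rot":[0,0,0],"travel":[0,-0.1,10.2],"jaw":5.5},{"rot":[0,0,0],"travel":[0,-0.1,10.2],"jaw":5.5},{"rot":[0,0,0],"travel":[0,-0.1,10.2],"jaw":5.5},{"rot":[0,0,0],"travel":[0,-0.1,10.2],"jaw":5.5},{"rot":[0,0,0],"travel":[0,-0.1,10.2],"jaw":5.5}]' 50; python3 -c "
from h import *
go(.403,-.208,.14)"
```

```text
t: 2.1
eef_pos: [0.4034, -0.2085, 0.0205]
ee_rot: [[0.896, 0.444, 0.002], [0.444, -0.896, -0.002], [0.001, 0.003, -1.0]]
wrist_force: [-2.9, -1.9, 5.6]
gripper_width: 0.0579
travel [-1.000e-02 -3.000e-02 -1.195e+01] rotz 0 yang -63.65 tilt [ 0.09 -0.12] t 2.1 F [-2.9 -1.9  5.6] w 0.0579
```

```bash
python3 -m pendant '[{"rot":[0,0,0],"travel":[0,0,-2],"jaw":5.5},{"rot":[0,0,0],"travel":[0,0,-4],"jaw":5.5},{"rot":[0,0,0],"travel":[0,0,-7],"jaw":5.5},{"rot":[0,0,0],"travel":[0,0,-10],"jaw":5.5},{"rot":[0,0,0],"travel":[0,0,-12],"jaw":5.5},{"rot":[0,0,0],"travel":[0,0,-12],"jaw":5.5}]' 50; python3 -c "
from h import *
go(.424,.237,.14)"
```

```text
t: 2.7
eef_pos: [0.4038, -0.2084, 0.1418]
ee_rot: [[0.896, 0.444, 0.004], [0.444, -0.896, -0.004], [0.002, 0.005, -1.0]]
wrist_force: [-0.6, -0.6, -3.1]
gripper_width: 0.0578
travel [ 2.158e+01 -3.901e+01  1.000e-02] rotz 0 yang -63.65 tilt [ 0.24 -0.22] t 2.7 F [-0.6 -0.6 -3.1] w 0.0578
```

```bash
python3 -m pendant '[{"rot":[0,0,0],"travel":[1.6,-3,0],"jaw":5.5},{"rot":[0,0,0],"travel":[3.8,-7,0],"jaw":5.5},{"rot":[0,0,0],"travel":[6.2,-11,0],"jaw":5.5},{"rot":[0,0,0],"travel":[8.6,-15.5,0],"jaw":5.5},{"rot":[0,0,0],"travel":[11,-20,0],"jaw":5.5},{"rot":[0,0,0],"travel":[13.5,-24.5,0],"jaw":5.5},{"rot":[0,0,0],"travel":[16.3,-29.5,0],"jaw":5.5},{"rot":[0,0,0],"travel":[19,-34,0],"jaw":5.5},{"rot":[0,0,0],"travel":[21,-38,0],"jaw":5.5},{"rot":[0,0,0],"travel":[21.6,-39,0],"jaw":5.5}]'; python3 -m pendant '[{"rot":[0,0,0],"travel":[0,0,0],"jaw":5.5},{"rot":[0,0,0],"travel":[0,0,0],"jaw":5.5}]';python3 -c "
from h import *
go(.4242,.237,.025)
p,d=read_camera('top');cv2.imwrite('pics/t1.png',p[150:350,100:300,::-1].repeat(3,0).repeat(3,1))"
```

```text
t: 3.7
eef_pos: [0.4224, 0.2411, 0.138]
ee_rot: [[0.895, 0.447, -0.002], [0.447, -0.895, 0.0], [-0.001, -0.001, -1.0]]
wrist_force: [1.1, -1.1, -3.1]
gripper_width: 0.0577
t: 3.9
eef_pos: [0.4228, 0.2375, 0.1382]
ee_rot: [[0.896, 0.445, -0.002], [0.445, -0.896, -0.001], [-0.002, -0.0, -1.0]]
wrist_force: [-0.1, -0.2, -2.7]
gripper_width: 0.0578
travel [ 0.13  0.11 11.32] rotz 0 yang -63.6 tilt [-0.12 -0.05] t 3.9 F [-0.1 -0.2 -2.7] w 0.0578
```

View pics/t1.png

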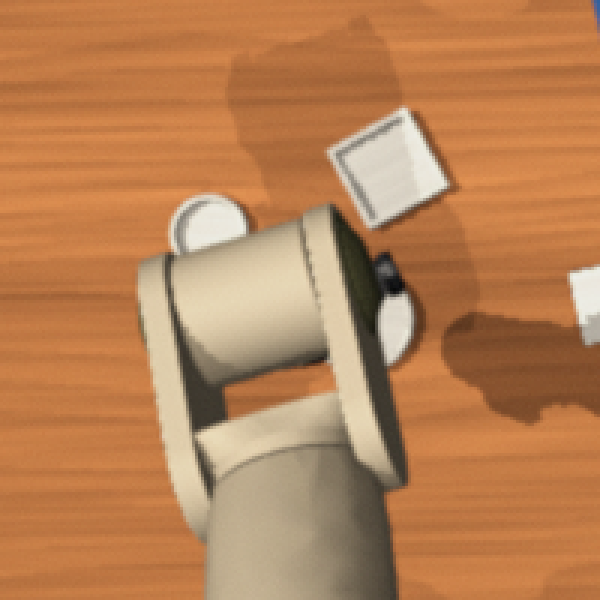

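The wrist covers the large seat (crop about (400,320)), so the check has to come after release. Lowering now.

```bash
python3 -m pendant '[{"rot":[0,0,0],"travel":[0.1,0.1,3],"jaw":5.5},{"rot":[0,0,0],"travel":[0.1,0.1,6],"jaw":5.5},{"rot":[0,0,0],"travel":[0.1,0.1,9],"jaw":5.5},{"rot":[0,0,0],"travel":[0.1,0.1,10.5],"jaw":5.5},{"rot":[0,0,0],"travel":[0.1,0.1,11],"jaw":5.5},{"rot":[0,0,0],"travel":[0.1,0.1,11.3],"jaw":5.5},{"rot":[0,0,0],"travel":[0.1,0.1,11.4],"jaw":5.5},{"rot":[0,0,0],"travel":[0.1,0.1,11.4],"jaw":5.5}]';python3 -c "
from h import *
go(.4242,.237,.025)"
```

```text
t: 4.75
eef_pos: [0.4253, 0.2371, 0.026]
ee_rot: [[0.896, 0.444, 0.001], [0.444, -0.896, 0.0], [0.001, 0.0, -1.0]]
wrist_force: [0.2, 0.3, -2.6]
gripper_width: 0.0577
travel [-0.1  -0.04  0.1 ] rotz 0 yang -63.67 tilt [0.07 0.02] t 4.75 F [ 0.2  0.3 -2.6] w 0.0577
```

```bash
python3 -m pendant '[{"rot":[0,0,0],"travel":[-0.1,0,0.1],"jaw":5.5},{"rot":[0,0,0],"travel":[-0.1,0,0.2],"jaw":5.5},{"rot":[0,0,0],"travel":[-0.1,0,0.2],"jaw":5.5},{"rot":[0,0,0],"travel":[-0.1,0,0.2],"jaw":5.5}]';python3 -c "
from h import *
go(.4242,.237,.14)"
```

```text
t: 5.15
eef_pos: [0.4242, 0.2368, 0.0245]
ee_rot: [[0.896, 0.444, 0.001], [0.444, -0.896, 0.0], [0.001, 0.001, -1.0]]
wrist_force: [-3.4, -1.3, 8.9]
gripper_width: 0.058
travel [ 3.000e-02 -1.000e-02 -1.155e+01] rotz 0 yang -63.64 tilt [0.08 0.01] t 5.15 F [-3.4 -1.3  8.9] w 0.058
```

```bash
python3 -m pendant '[{"rot":[0,0,0],"travel":[0,0,0],"jaw":8.5},{"rot":[0,0,0],"travel":[0,0,0],"jaw":8.5},{"rot":[0,0,0],"travel":[0,0,0],"jaw":8.5},{"rot":[0,0,0],"travel":[0,0,0],"jaw":8.5},{"rot":[0,0,0],"travel":[0,0,-2],"jaw":8.5},{"rot":[0,0,0],"travel":[0,0,-5],"jaw":8.5},{"rot":[0,0,0],"travel":[0,0,-9],"jaw":8.5},{"rot":[0,0,0],"travel":[0,0,-11.5],"jaw":8.5},{"rot":[0,0,0],"travel":[0,0,-11.5],"jaw":8.5}]';python3 -c "
from h import *
go(.456,-.3295,.14,-31);go(.5867,-.3466,.14)"
```

```text
t: 6.05
eef_pos: [0.4254, 0.2372, 0.1414]
ee_rot: [[0.896, 0.444, 0.007], [0.444, -0.896, 0.002], [0.007, 0.001, -1.0]]
wrist_force: [0.9, -0.4, -0.6]
gripper_width: 0.085
travel [-22.42  52.14   0.06] rotz -32.6 yang -63.65 tilt [0.37 0.1 ] t 6.05 F [ 0.9 -0.4 -0.6] w 0.085
travel [-11.46  59.47   0.15] rotz 0 yang -63.65 tilt [0.37 0.1 ] t 6.05 F [ 0.9 -0.4 -0.6] w 0.085
```

```bash
python3 -m pendant '[{"rot":[0,0,0],"travel":[-11.5,59.5,0.1],"jaw":8.5},{"rot":[0,0,0],"travel":[-11.5,59.5,0.1],"jaw":8.5},{"rot":[0,0,0],"travel":[-11.5,59.5,0.1],"jaw":8.5},{"rot":[0,0,0],"travel":[-11.5,59.5,0.1],"jaw":8.5},{"rot":[0,0,0],"travel":[-11.5,59.5,0.1],"jaw":8.5},{"rot":[0,0,0],"travel":[-11.5,59.5,0.1],"jaw":8.5},{"rot":[0,0,0],"travel":[-11.5,59.5,0.1],"jaw":8.5},{"rot":[0,0,0],"travel":[-11.5,59.5,0.1],"jaw":8.5},{"rot":[0,0,0],"travel":[-11.5,59.5,0.1],"jaw":8.5},{"rot":[0,0,0],"travel":[-11.5,59.5,0.1],"jaw":8.5}]';python3 -c "
from h import *
go(.5867,-.3466,.14)"
```

```text
t: 7.05
eef_pos: [0.5567, -0.2473, 0.1362]
ee_rot: [[0.896, 0.443, -0.001], [0.443, -0.896, 0.001], [-0.001, -0.002, -1.0]]
wrist_force: [1.7, 0.8, -0.5]
gripper_width: 0.0852
travel [-1.71 10.24 -0.39] rotz 0 yang -63.68 tilt [-0.08  0.06] t 7.05 F [ 1.7  0.8 -0.5] w 0.0852
```

```bash
python3 -m pendant '[{"rot":[0,0,0],"travel":[-1.2,7,-0.3],"jaw":8.5},{"rot":[0,0,0],"travel":[-1.4,8.5,-0.3],"jaw":8.5},{"rot":[0,0,0],"travel":[-1.4,8.5,-0.3],"jaw":8.5},{"rot":[0,0,0],"travel":[-1.4,8.5,-0.3],"jaw":8.5},{"rot":[0,0,0],"travel":[-1.4,8.5,-0.3],"jaw":8.5}]';python3 -c "
from h import *
go(.5867,-.3466,.02)
p,d=read_camera('top');W=cloud('top',d);hsv=cv2.cvtColor(p,cv2.COLOR_RGB2HSV)
cv2.imwrite('pics/t2.png',p[150:350,100:500,::-1].repeat(2,0).repeat(2,1))
m=np.zeros((480,640),bool);m[235:285,195:245]=1
m&=(hsv[...,2]<110)&(abs(W[...,2]-.059)<.006)
v,u=np.nonzero(m);Q=ray('top',np.c_[u,v],.059)[:,:2];print(len(Q),Q.mean(0),cv2.minEnclosingCircle((Q*1000).astype(np.float32)))"
```

```text
t: 7.55
eef_pos: [0.5817, -0.3264, 0.1398]
ee_rot: [[0.896, 0.445, -0.001], [0.445, -0.896, 0.001], [-0.001, -0.002, -1.0]]
wrist_force: [0.4, 0.6, 0.5]
gripper_width: 0.0852
travel [-0.44  2.05 11.98] rotz 0 yang -63.61 tilt [-0.07  0.07] t 7.55 F [0.4 0.6 0.5] w 0.0852
158 [0.42436575 0.23359731] ((423.6309509277344, 234.9143829345703), 29.904762268066406)
```

View pics/t2.png

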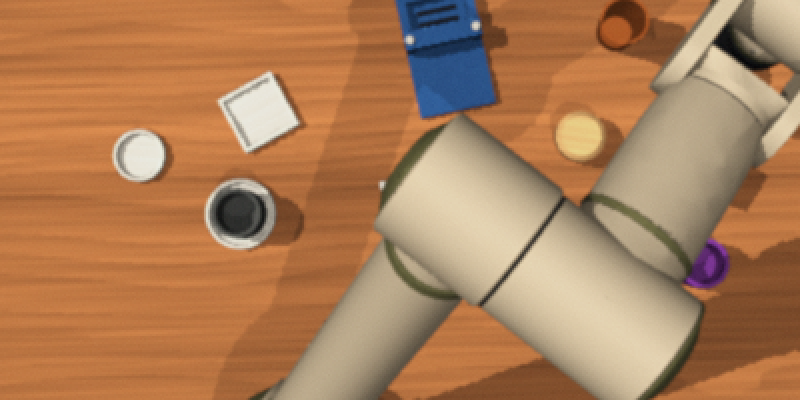

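The large mould stands inside its round seat (picture (240,213)), about 2 mm off centre.

```bash
python3 -m pendant '[{"rot":[0,0,0],"travel":[-0.4,2,0],"jaw":8.5},{"rot":[0,0,0],"travel":[-0.4,2,0],"jaw":8.5},{"rot":[0,0,0],"travel":[-0.4,2,0],"jaw":8.5}]';python3 -c "
from h import *
go(.5867,-.3466,.022)"
```

```text
t: 7.9
eef_pos: [0.5872, -0.3464, 0.1404]
ee_rot: [[0.896, 0.444, -0.0], [0.444, -0.896, 0.0], [-0.0, -0.001, -1.0]]
wrist_force: [-0.2, -0.3, 0.6]
gripper_width: 0.0852
travel [-5.000e-02  1.000e-02  1.184e+01] rotz 0 yang -63.63 tilt [-0.02  0.03] t 7.9 F [-0.2 -0.3  0.6] w 0.0852
```

```bash
python3 -m pendant '[{"rot":[0,0,0],"travel":[0,0,3],"jaw":8.5},{"rot":[0,0,0],"travel":[0,0,7],"jaw":8.5},{"rot":[0,0,0],"travel":[0,0,10],"jaw":8.5},{"rot":[0,0,0],"travel":[0,0,11.8],"jaw":8.5},{"rot":[0,0,0],"travel":[0,0,11.8],"jaw":3.5},{"rot":[0,0,0],"travel":[0,0,11.8],"jaw":3.5},{"rot":[0,0,0],"travel":[0,0,11.8],"jaw":3.5},{"rot":[0,0,0],"travel":[0,0,11.8],"jaw":3.5},{"rot":[0,0,0],"travel":[0,0,11.8],"jaw":3.5},{"rot":[0,0,0],"travel":[0,0,11.8],"jaw":3.5}]' 50;python3 -c "
from h import *
go(.5867,-.3466,.14)"
```

```text
t: 8.9
eef_pos: [0.5879, -0.3475, 0.0246]
ee_rot: [[0.896, 0.444, 0.002], [0.444, -0.896, -0.001], [0.001, 0.002, -1.0]]
wrist_force: [-0.6, 2.1, 6.3]
gripper_width: 0.0393
travel [ -0.05  -0.1  -11.54] rotz 0 yang -63.65 tilt [ 0.13 -0.08] t 8.9 F [-0.6  2.1  6.3] w 0.0393
```

```bash
python3 -m pendant '[{"rot":[0,0,0],"travel":[0,0,0],"jaw":3.5},{"rot":[0,0,0],"travel":[0,0,0],"jaw":3.5},{"rot":[0,0,0],"travel":[0,0,-2],"jaw":3.5},{"rot":[0,0,0],"travel":[0,0,-4],"jaw":3.5},{"rot":[0,0,0],"travel":[0,0,-7],"jaw":3.5},{"rot":[0,0,0],"travel":[0,0,-10],"jaw":3.5},{"rot":[0,0,0],"travel":[0,0,-12],"jaw":3.5},{"rot":[0,0,0],"travel":[0,0,-13],"jaw":3.5},{"rot":[0,0,0],"travel":[0,0,-13],"jaw":3.5}]';python3 -c "
from h import *
go(.4988,.3598,.15)"
```

```text
t: 9.8
eef_pos: [0.5875, -0.3475, 0.1539]
ee_rot: [[0.896, 0.444, 0.002], [0.444, -0.896, -0.002], [0.001, 0.002, -1.0]]
wrist_force: [0.7, -0.3, -1.6]
gripper_width: 0.0393
travel [ 23.44 -67.33   0.26] rotz 0 yang -63.65 tilt [ 0.12 -0.1 ] t 9.8 F [ 0.7 -0.3 -1.6] w 0.0393
```

```bash
python3 -m pendant '[{"rot":[0,0,0],"travel":[0.6,-2,0],"jaw":3.5},{"rot":[0,0,0],"travel":[1.7,-5,0],"jaw":3.5},{"rot":[0,0,0],"travel":[3,-9,0],"jaw":3.5},{"rot":[0,0,0],"travel":[4.5,-13,0],"jaw":3.5},{"rot":[0,0,0],"travel":[5.9,-17,0],"jaw":3.5},{"rot":[0,0,0],"travel":[7.3,-21,0],"jaw":3.5},{"rot":[0,0,0],"travel":[8.7,-25,0],"jaw":3.5},{"rot":[0,0,0],"travel":[10.1,-29,0],"jaw":3.5},{"rot":[0,0,0],"travel":[11.5,-33,0],"jaw":3.5},{"rot":[0,0,0],"travel":[12.5,-36,0],"jaw":3.5}]';python3 -c "
from h import *
go(.4988,.3598,.15)"
```

```text
t: 10.8
eef_pos: [0.5382, 0.0331, 0.1512]
ee_rot: [[0.896, 0.445, -0.003], [0.445, -0.896, 0.001], [-0.002, -0.002, -1.0]]
wrist_force: [0.8, 0.5, -3.1]
gripper_width: 0.0395
travel [ 11.   -31.01   0.16] rotz 0 yang -63.59 tilt [-0.15  0.04] t 10.8 F [ 0.8  0.5 -3.1] w 0.0395
```

```bash
python3 -m pendant '[{"rot":[0,0,0],"travel":[1,-3,0],"jaw":3.5},{"rot":[0,0,0],"travel":[2.5,-7,0],"jaw":3.5},{"rot":[0,0,0],"travel":[4,-11,0],"jaw":3.5},{"rot":[0,0,0],"travel":[5.4,-15,0],"jaw":3.5},{"rot":[0,0,0],"travel":[7,-20,0],"jaw":3.5},{"rot":[0,0,0],"travel":[8.5,-24,0],"jaw":3.5},{"rot":[0,0,0],"travel":[10,-28,0],"jaw":3.5},{"rot":[0,0,0],"travel":[10.9,-31,0],"jaw":3.5},{"rot":[0,0,0],"travel":[10.9,-31,0],"jaw":3.5},{"rot":[0,0,0],"travel":[10.9,-31,0],"jaw":3.5}]';python3 -c "
from h import *
go(.4988,.3598,.15);go(.4988,.3598,.029)"
```

```text
t: 11.8
eef_pos: [0.4989, 0.357, 0.1511]
ee_rot: [[0.896, 0.445, -0.002], [0.445, -0.896, -0.001], [-0.003, 0.0, -1.0]]
wrist_force: [-0.3, -0.3, -2.1]
gripper_width: 0.0394
travel [ 0.12 -0.26  0.11] rotz 0 yang -63.58 tilt [-0.12 -0.07] t 11.8 F [-0.3 -0.3 -2.1] w 0.0394
travel [ 0.15 -0.26 12.21] rotz 0 yang -63.58 tilt [-0.12 -0.07] t 11.8 F [-0.3 -0.3 -2.1] w 0.0394
```

```bash
python3 -m pendant '[{"rot":[0,0,0],"travel":[0.1,-0.3,3],"jaw":3.5},{"rot":[0,0,0],"travel":[0.1,-0.3,6],"jaw":3.5},{"rot":[0,0,0],"travel":[0.1,-0.3,9],"jaw":3.5},{"rot":[0,0,0],"travel":[0.1,-0.3,10.5],"jaw":3.5},{"rot":[0,0,0],"travel":[0.1,-0.3,11.5],"jaw":3.5},{"rot":[0,0,0],"travel":[0.1,-0.3,12],"jaw":3.5},{"rot":[0,0,0],"travel":[0.1,-0.3,12.1],"jaw":3.5},{"rot":[0,0,0],"travel":[0.1,-0.3,12.1],"jaw":3.5}]';python3 -c "
from h import *
go(.4988,.3598,.028)"
```

```text
t: 12.6
eef_pos: [0.4996, 0.36, 0.0322]
ee_rot: [[0.896, 0.444, 0.001], [0.444, -0.896, 0.0], [0.001, 0.0, -1.0]]
wrist_force: [0.2, 0.0, -2.6]
gripper_width: 0.0396
travel [-0.08 -0.02  0.42] rotz 0 yang -63.67 tilt [0.06 0.03] t 12.6 F [ 0.2  0.  -2.6] w 0.0396
```

```bash
python3 -m pendant '[{"rot":[0,0,0],"travel":[-0.1,0,0.2],"jaw":3.5},{"rot":[0,0,0],"travel":[-0.1,0,0.4],"jaw":3.5},{"rot":[0,0,0],"travel":[-0.1,0,0.5],"jaw":3.5},{"rot":[0,0,0],"travel":[-0.1,0,0.5],"jaw":3.5},{"rot":[0,0,0],"travel":[-0.1,0,0.5],"jaw":3.5}]';python3 -c "
from h import *
go(.4988,.3598,.028)"
```

```text
t: 13.1
eef_pos: [0.4985, 0.3597, 0.0285]
ee_rot: [[0.896, 0.444, 0.002], [0.444, -0.896, 0.001], [0.002, 0.0, -1.0]]
wrist_force: [-2.6, -3.3, 11.5]
gripper_width: 0.0398
travel [0.03 0.01 0.05] rotz 0 yang -63.64 tilt [0.11 0.04] t 13.1 F [-2.6 -3.3 11.5] w 0.0398
```

Floor contact at the expected height. Release, rise.

```bash
python3 -m pendant '[{"rot":[0,0,0],"travel":[0,0,-0.1],"jaw":8.5},{"rot":[0,0,0],"travel":[0,0,-0.1],"jaw":8.5},{"rot":[0,0,0],"travel":[0,0,-0.1],"jaw":8.5},{"rot":[0,0,0],"travel":[0,0,-0.1],"jaw":8.5},{"rot":[0,0,0],"travel":[0,0,-0.1],"jaw":8.5},{"rot":[0,0,0],"travel":[0,0,-2],"jaw":8.5},{"rot":[0,0,0],"travel":[0,0,-5],"jaw":8.5},{"rot":[0,0,0],"travel":[0,0,-9],"jaw":8.5},{"rot":[0,0,0],"travel":[0,0,-12],"jaw":8.5},{"rot":[0,0,0],"travel":[0,0,-12],"jaw":8.5}]';python3 -c "
from h import *
go(.456,-.3295,.14,-31)"
```

```text
t: 14.1
eef_pos: [0.4999, 0.3604, 0.151]
ee_rot: [[0.896, 0.444, 0.008], [0.444, -0.896, 0.004], [0.008, 0.0, -1.0]]
wrist_force: [0.1, -0.0, -0.2]
gripper_width: 0.0848
travel [-34.57  59.87   0.82] rotz -32.6 yang -63.65 tilt [0.44 0.2 ] t 14.1 F [ 0.1 -0.  -0.2] w 0.0848
```

```bash
python3 -m pendant '[{"rot":[0,0,0],"travel":[-17,30,0.4],"jaw":8.5},{"rot":[0,0,0],"travel":[-17,30,0.4],"jaw":8.5},{"rot":[0,0,0],"travel":[-34.6,59.9,0.8],"jaw":8.5},{"rot":[0,0,-8],"travel":[-34.6,59.9,0.8],"jaw":8.5},{"rot":[0,0,-16],"travel":[-34.6,59.9,0.8],"jaw":8.5},{"rot":[0,0,-24],"travel":[-34.6,59.9,0.8],"jaw":8.5},{"rot":[0,0,-32.6],"travel":[-34.6,59.9,0.8],"jaw":8.5},{"rot":[0,0,-32.6],"travel":[-34.6,59.9,0.8],"jaw":8.5},{"rot":[0,0,-32.6],"travel":[-34.6,59.9,0.8],"jaw":8.5},{"rot":[0,0,-32.6],"travel":[-34.6,59.9,0.8],"jaw":8.5}]';python3 -c "
from h import *
go(.456,-.3295,.14,-31)"
```

```text
t: 15.1
eef_pos: [0.4679, -0.1181, 0.1403]
ee_rot: [[0.516, 0.857, -0.001], [0.857, -0.516, 0.001], [0.0, -0.001, -1.0]]
wrist_force: [0.5, -0.1, 0.4]
gripper_width: 0.085
travel [-18.72   9.88   0.02] rotz -0.1 yang -31.05 tilt [-0.05  0.03] t 15.1 F [ 0.5 -0.1  0.4] w 0.085
```

```bash
python3 -m pendant '[{"rot":[0,0,0],"travel":[-4,2,0],"jaw":8.5},{"rot":[0,0,0],"travel":[-8,4,0],"jaw":8.5},{"rot":[0,0,0],"travel":[-12,6,0],"jaw":8.5},{"rot":[0,0,0],"travel":[-16,8,0],"jaw":8.5},{"rot":[0,0,0],"travel":[-17.5,9.2,0],"jaw":8.5},{"rot":[0,0,0],"travel":[-17.5,9.2,0],"jaw":8.5},{"rot":[0,0,0],"travel":[-17.5,9.2,0],"jaw":8.5}]';python3 -c "
from h import *
go(.456,-.3295,.14,-31)
p,d=read_camera('top');W=cloud('top',d);hsv=cv2.cvtColor(p,cv2.COLOR_RGB2HSV)
cv2.imwrite('pics/t3.png',p[150:350,100:500,::-1].repeat(2,0).repeat(2,1))
for u0,v0,r,zt in((220,258,25,.059),(170,228,19,.069)):
  m=np.zeros((480,640),bool);m[v0-r:v0+r,u0-r:u0+r]=1
  m&=(hsv[...,2]<110)&(W[...,2]>zt-.02); print(np.percentile(W[...,2][m],[70,80,90,95]))
  m&=abs(W[...,2]-zt)<.008
  v,u=np.nonzero(m);Q=ray('top',np.c_[u,v],zt)[:,:2];print(len(Q),Q.mean(0),cv2.minEnclosingCircle((Q*1000).astype(np.float32)))"
```

```text
t: 15.8
eef_pos: [0.4568, -0.313, 0.1401]
ee_rot: [[0.516, 0.857, -0.001], [0.857, -0.516, 0.002], [0.001, -0.002, -1.0]]
wrist_force: [0.0, 0.9, 0.5]
gripper_width: 0.0852
travel [-1.45  0.78  0.01] rotz -0.1 yang -31.07 tilt [-0.07  0.09] t 15.8 F [0.  0.9 0.5] w 0.0852
[0.05936722 0.06074387 0.06261776 0.0651055 ]
175 [0.42402049 0.23375681] ((423.5887756347656, 234.518798828125), 30.20486068725586)
[0.06935094 0.07048798 0.07185537 0.07270376]
86 [0.49698328 0.35544896] ((497.28704833984375, 357.20703125), 19.684982299804688)
```

View pics/t3.png

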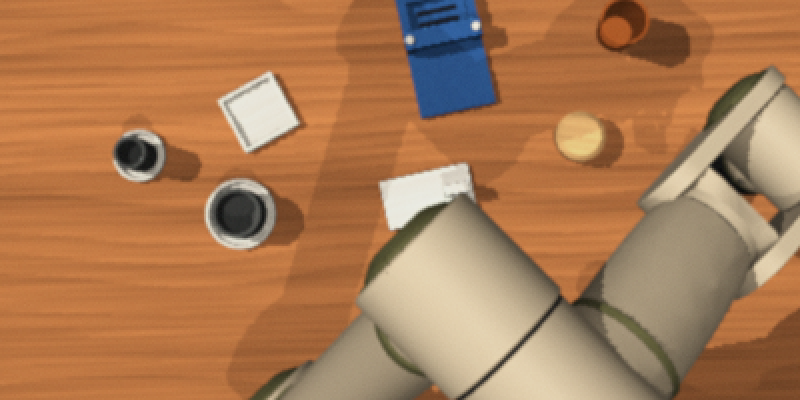

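Both round moulds are in their seats: large at (240,213) and small at (138,154), 2–3 mm off centre. Next is the square one.

```bash
python3 -m pendant '[{"rot":[0,0,0],"travel":[-1.4,0.8,0],"jaw":8.5},{"rot":[0,0,0],"travel":[-1.4,0.8,0],"jaw":8.5},{"rot":[0,0,0],"travel":[-1.4,0.8,0],"jaw":8.5}]';python3 -c "
from h import *
go(.456,-.3295,.02,-31)"
```

```text
t: 16.15
eef_pos: [0.4569, -0.3296, 0.1409]
ee_rot: [[0.516, 0.857, -0.0], [0.857, -0.516, 0.0], [0.0, -0.0, -1.0]]
wrist_force: [-0.1, 0.8, -0.1]
gripper_width: 0.0847
travel [-0.04 -0.08 12.09] rotz -0.0 yang -31.05 tilt [-0.    0.01] t 16.15 F [-0.1  0.8 -0.1] w 0.0847
```

```bash
python3 -m pendant '[{"rot":[0,0,0],"travel":[0,0,3],"jaw":8.5},{"rot":[0,0,0],"travel":[0,0,7],"jaw":8.5},{"rot":[0,0,0],"travel":[0,0,10],"jaw":8.5},{"rot":[0,0,0],"travel":[0,0,12],"jaw":8.5},{"rot":[0,0,0],"travel":[0,0,12],"jaw":8.5},{"rot":[0,0,0],"travel":[0,0,12],"jaw":4.5},{"rot":[0,0,0],"travel":[0,0,12],"jaw":4.5},{"rot":[0,0,0],"travel":[0,0,12],"jaw":4.5},{"rot":[0,0,0],"travel":[0,0,12],"jaw":4.5},{"rot":[0,0,0],"travel":[0,0,12],"jaw":4.5}]' 50; python3 -m pendant '[{"rot":[0,0,0],"travel":[0,0,0],"jaw":4.5},{"rot":[0,0,0],"travel":[0,0,0],"jaw":4.5}]'
```

```text
t: 17.15
eef_pos: [0.4572, -0.3301, 0.0226]
ee_rot: [[0.516, 0.857, 0.001], [0.857, -0.516, -0.002], [-0.001, 0.002, -1.0]]
wrist_force: [-1.6, 1.8, 7.1]
gripper_width: 0.0493
t: 17.35
eef_pos: [0.4572, -0.3301, 0.0226]
ee_rot: [[0.516, 0.857, 0.001], [0.857, -0.516, -0.002], [-0.001, 0.002, -1.0]]
wrist_force: [-1.5, 1.9, 6.2]
gripper_width: 0.049
```

```bash
python3 -m pendant '[{"rot":[0,0,0],"travel":[0,0,-2],"jaw":4.5},{"rot":[0,0,0],"travel":[0,0,-4],"jaw":4.5},{"rot":[0,0,0],"travel":[0,0,-7],"jaw":4.5},{"rot":[0,0,0],"travel":[0,0,-10],"jaw":4.5},{"rot":[0,0,0],"travel":[0,0,-12],"jaw":4.5},{"rot":[0,0,0],"travel":[0,0,-12],"jaw":4.5}]'; python3 -c "
from h import *
go(.5483,.2145,.145,-62.8)"
```

```text
t: 17.95
eef_pos: [0.4576, -0.3305, 0.1438]
ee_rot: [[0.516, 0.857, 0.004], [0.857, -0.516, -0.004], [-0.002, 0.005, -1.0]]
wrist_force: [-0.1, -0.0, -4.0]
gripper_width: 0.0495
travel [ 51.37 -20.34  -0.31] rotz 31.7 yang -31.05 tilt [ 0.22 -0.24] t 17.95 F [-0.1 -0.  -4. ] w 0.0495
```

```bash
python3 -m pendant '[{"rot":[0,0,2],"travel":[2,-0.8,0],"jaw":4.5},{"rot":[0,0,6],"travel":[5,-2,0],"jaw":4.5},{"rot":[0,0,10],"travel":[9,-3.6,0],"jaw":4.5},{"rot":[0,0,14],"travel":[13,-5.1,0],"jaw":4.5},{"rot":[0,0,18],"travel":[17,-6.7,0],"jaw":4.5},{"rot":[0,0,22],"travel":[21,-8.3,0],"jaw":4.5},{"rot":[0,0,26],"travel":[25,-9.9,0],"jaw":4.5},{"rot":[0,0,29],"travel":[29,-11.5,0],"jaw":4.5},{"rot":[0,0,31],"travel":[33,-13.1,0],"jaw":4.5},{"rot":[0,0,31.7],"travel":[36,-14.2,0],"jaw":4.5}]'; python3 -c "
from h import *
go(.5483,.2145,.145,-62.8)"
```

```text
t: 18.95
eef_pos: [0.5201, 0.0544, 0.1397]
ee_rot: [[0.889, 0.458, -0.002], [0.458, -0.889, 0.001], [-0.002, -0.002, -1.0]]
wrist_force: [-0.3, 0.1, -4.3]
gripper_width: 0.0493
travel [  9.84 -12.94  -0.53] rotz 0.0 yang -62.75 tilt [-0.13  0.04] t 18.95 F [-0.3  0.1 -4.3] w 0.0493
```

```bash
python3 -m pendant '[{"rot":[0,0,0],"travel":[2.5,-3.3,0],"jaw":4.5},{"rot":[0,0,0],"travel":[5,-6.5,0],"jaw":4.5},{"rot":[0,0,0],"travel":[7.5,-9.8,0],"jaw":4.5},{"rot":[0,0,0],"travel":[9.2,-12,0],"jaw":4.5},{"rot":[0,0,0],"travel":[9.8,-12.8,0],"jaw":4.5},{"rot":[0,0,0],"travel":[9.8,-12.8,0],"jaw":4.5},{"rot":[0,0,0],"travel":[9.8,-12.8,0],"jaw":4.5}]'; python3 -c "
from h import *
go(.5483,.2145,.027,-62.8)
p,d=read_camera('top');cv2.imwrite('pics/t4.png',p[130:330,100:350,::-1].repeat(3,0).repeat(3,1))
p,d=read_camera('scene');cv2.imwrite('pics/s4.png',p[100:280,280:480,::-1].repeat(3,0).repeat(3,1))"
```

```text
t: 19.65
eef_pos: [0.549, 0.2096, 0.1402]
ee_rot: [[0.889, 0.457, -0.002], [0.457, -0.889, -0.001], [-0.002, -0.0, -1.0]]
wrist_force: [0.0, -0.8, -4.4]
gripper_width: 0.0494
travel [ 0.18 -0.47 11.32] rotz 0.0 yang -62.78 tilt [-0.09 -0.04] t 19.65 F [ 0.  -0.8 -4.4] w 0.0494
```

View pics/s4.png

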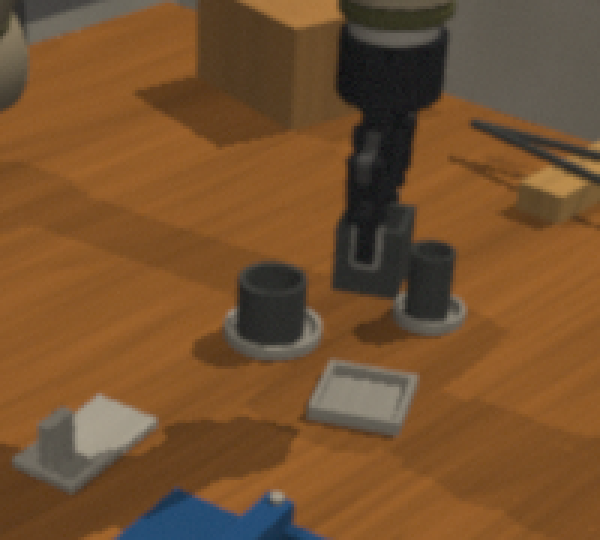

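The square mould hangs upright and parallel to its tray (crop (373,250), tray (362,398)), and both round moulds sit in their seats. Lowering.

```bash
python3 -m pendant '[{"rot":[0,0,0],"travel":[0.1,-0.3,0],"jaw":4.5},{"rot":[0,0,0],"travel":[0.1,-0.3,3],"jaw":4.5},{"rot":[0,0,0],"travel":[0.1,-0.3,6],"jaw":4.5},{"rot":[0,0,0],"travel":[0.1,-0.3,8.5],"jaw":4.5},{"rot":[0,0,0],"travel":[0.1,-0.3,9.5],"jaw":4.5},{"rot":[0,0,0],"travel":[0.1,-0.3,9.5],"jaw":4.5},{"rot":[0,0,0],"travel":[0.1,-0.3,9.5],"jaw":4.5}]'; python3 -c "
from h import *
go(.5483,.2145,.0266,-62.8)"
```

```text
t: 20.45
eef_pos: [0.5497, 0.2136, 0.0472]
ee_rot: [[0.889, 0.458, 0.002], [0.458, -0.889, 0.0], [0.002, 0.001, -1.0]]
wrist_force: [0.3, 0.9, -4.0]
gripper_width: 0.0493
travel [-0.09 -0.15  2.06] rotz 0.0 yang -62.77 tilt [0.11 0.02] t 20.45 F [ 0.3  0.9 -4. ] w 0.0493
```

```bash
python3 -m pendant '[{"rot":[0,0,0],"travel":[-0.1,-0.1,0.5],"jaw":4.5},{"rot":[0,0,0],"travel":[-0.1,-0.1,1],"jaw":4.5},{"rot":[0,0,0],"travel":[-0.1,-0.1,1.5],"jaw":4.5},{"rot":[0,0,0],"travel":[-0.1,-0.1,2],"jaw":4.5},{"rot":[0,0,0],"travel":[-0.1,-0.1,2.2],"jaw":4.5},{"rot":[0,0,0],"travel":[-0.1,-0.1,2.2],"jaw":4.5},{"rot":[0,0,0],"travel":[-0.1,-0.1,2.2],"jaw":4.5}]'; python3 -c "
from h import *
go(.5483,.2145,.0266,-62.8)"
```

```text
t: 21.15
eef_pos: [0.5477, 0.2142, 0.0265]
ee_rot: [[0.889, 0.458, 0.002], [0.458, -0.889, 0.0], [0.002, 0.001, -1.0]]
wrist_force: [-8.8, -1.5, 19.7]
gripper_width: 0.0491
travel [ 0.07 -0.   -0.01] rotz 0.1 yang -62.74 tilt [0.1 0. ] t 21.15 F [-8.8 -1.5 19.7] w 0.0491
```

Contact at the floor height. Back off 1 mm, then release.

```bash
python3 -m pendant '[{"rot":[0,0,0],"travel":[0,0,-0.2],"jaw":4.5},{"rot":[0,0,0],"travel":[0,0,-0.2],"jaw":8.5},{"rot":[0,0,0],"travel":[0,0,-0.2],"jaw":8.5},{"rot":[0,0,0],"travel":[0,0,-0.2],"jaw":8.5},{"rot":[0,0,0],"travel":[0,0,-0.2],"jaw":8.5},{"rot":[0,0,0],"travel":[0,0,-2],"jaw":8.5},{"rot":[0,0,0],"travel":[0,0,-5],"jaw":8.5},{"rot":[0,0,0],"travel":[0,0,-9],"jaw":8.5},{"rot":[0,0,0],"travel":[0,0,-12],"jaw":8.5},{"rot":[0,0,0],"travel":[0,0,-12],"jaw":8.5}]'; python3 -c "
from h import *
go(.446,-.0258,.12,11)"
```

```text
t: 22.15
eef_pos: [0.5494, 0.2145, 0.1483]
ee_rot: [[0.889, 0.458, 0.008], [0.458, -0.889, 0.001], [0.008, 0.002, -1.0]]
wrist_force: [0.3, -0.9, -1.0]
gripper_width: 0.085
travel [-20.21  16.62   2.71] rotz -73.7 yang -62.75 tilt [0.46 0.08] t 22.15 F [ 0.3 -0.9 -1. ] w 0.085
```

```bash
python3 -m pendant '[{"rot":[0,0,-8],"travel":[-2,2,0],"jaw":8.5},{"rot":[0,0,-16],"travel":[-4,4,0],"jaw":8.5},{"rot":[0,0,-24],"travel":[-7,6,0],"jaw":8.5},{"rot":[0,0,-32],"travel":[-10,8,0],"jaw":8.5},{"rot":[0,0,-40],"travel":[-13,10,0],"jaw":8.5},{"rot":[0,0,-48],"travel":[-15,12,0],"jaw":8.5},{"rot":[0,0,-56],"travel":[-17,14,0],"jaw":5},{"rot":[0,0,-64],"travel":[-19,15.6,0],"jaw":5},{"rot":[0,0,-73],"travel":[-20.2,16.6,0],"jaw":5},{"rot":[0,0,-73.8],"travel":[-20.2,16.6,0],"jaw":5}]'; python3 -c "
from h import *
go(.446,-.0258,.12,11)
p,d=read_camera('top');cv2.imwrite('pics/t5.png',p[130:330,130:380,::-1].repeat(3,0).repeat(3,1))
W=cloud('top',d);hsv=cv2.cvtColor(p,cv2.COLOR_RGB2HSV)
for u0,v0,r,zt in((220,258,25,.059),(170,228,19,.069),(230,206,24,.059)):
  m=np.zeros((480,640),bool);m[v0-r:v0+r,u0-r:u0+r]=1
  m&=(hsv[...,2]<110)&(W[...,2]>zt-.02)&(abs(W[...,2]-zt)<.008)
  v,u=np.nonzero(m);Q=ray('top',np.c_[u,v],zt)[:,:2];print(len(Q),np.median(W[m][:,2]),cv2.minEnclosingCircle((Q*1000).astype(np.float32)),cv2.minAreaRect((Q*1000).astype(np.float32)))"
```

```text
t: 23.15
eef_pos: [0.4433, -0.0272, 0.1434]
ee_rot: [[-0.192, 0.981, -0.001], [0.981, 0.192, 0.0], [0.0, -0.001, -1.0]]
wrist_force: [-0.7, 0.3, 0.5]
gripper_width: 0.0502
travel [0.08 0.29 2.34] rotz 0.1 yang 11.06 tilt [-0.07  0.01] t 23.15 F [-0.7  0.3  0.5] w 0.0502
181 0.058099948311479466 ((423.57244873046875, 234.5357666015625), 30.205154418945312) ((422.6918640136719, 234.2767791748047), (56.89131164550781, 54.20355987548828), 88.48140716552734)
91 0.06830737134434406 ((496.9385070800781, 355.92828369140625), 19.818876266479492) ((497.63665771484375, 355.9456481933594), (38.236507415771484, 36.69485092163086), 25.870512008666992)
188 0.05800235378883356 ((545.897705078125, 212.32859802246094), 33.57976150512695) ((546.0510864257812, 211.84707641601562), (49.703365325927734, 49.7172966003418), 27.350685119628906)
```

View pics/t5.png

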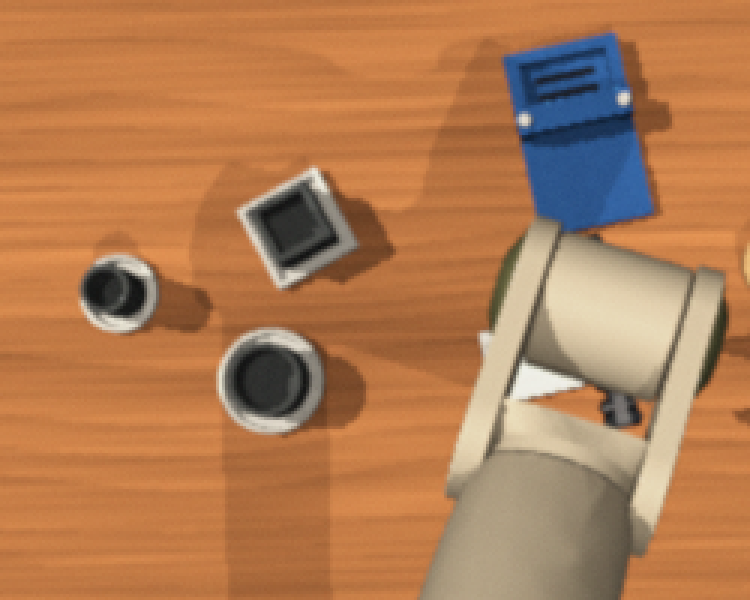

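All three moulds are seated: square (298,228), small (118,292) and large (270,380), each within about 4 mm of its seat's centre. Now the damper fin.

```bash
python3 -m pendant '[{"rot":[0,0,0],"travel":[0.1,0.2,0],"jaw":4},{"rot":[0,0,0],"travel":[0.1,0.2,3],"jaw":4},{"rot":[0,0,0],"travel":[0.1,0.2,6],"jaw":4},{"rot":[0,0,0],"travel":[0.1,0.2,6],"jaw":4},{"rot":[0,0,0],"travel":[0.1,0.2,6],"jaw":4}]'; python3 -c "
from h import *
go(.4458,-.0258,.017,11)
p,d=read_camera('scene');cv2.imwrite('pics/s5.png',p[180:300,240:400,::-1].repeat(4,0).repeat(4,1))"
```

```text
t: 23.7
eef_pos: [0.4462, -0.0241, 0.0843]
ee_rot: [[-0.191, 0.982, -0.001], [0.982, 0.191, 0.0], [0.0, -0.0, -1.0]]
wrist_force: [0.6, 0.5, 0.7]
gripper_width: 0.0402
travel [-0.17 -0.06  6.73] rotz 0.0 yang 11.02 tilt [-0.03  0.01] t 23.7 F [0.6 0.5 0.7] w 0.0402
```

View pics/s5.png

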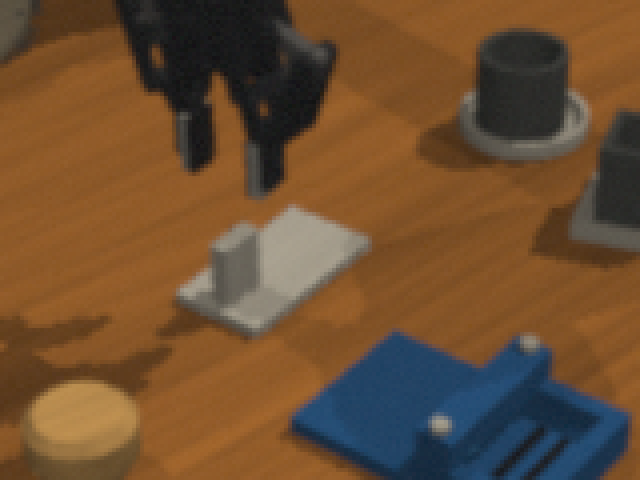

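The jaws (about (225,160)) straddle the fin (235,265) along its thickness. Lowering.

```bash
python3 -m pendant '[{"rot":[0,0,0],"travel":[-0.2,-0.1,2],"jaw":4},{"rot":[0,0,0],"travel":[-0.2,-0.1,4.5],"jaw":4},{"rot":[0,0,0],"travel":[-0.2,-0.1,6.5],"jaw":4},{"rot":[0,0,0],"travel":[-0.2,-0.1,6.6],"jaw":4},{"rot":[0,0,0],"travel":[-0.2,-0.1,6.6],"jaw":4},{"rot":[0,0,0],"travel":[-0.2,-0.1,6.6],"jaw":0.6},{"rot":[0,0,0],"travel":[-0.2,-0.1,6.6],"jaw":0.6},{"rot":[0,0,0],"travel":[-0.2,-0.1,6.6],"jaw":0.6},{"rot":[0,0,0],"travel":[-0.2,-0.1,6.6],"jaw":0.6},{"rot":[0,0,0],"travel":[-0.2,-0.1,6.6],"jaw":0.6}]' 70; python3 -m pendant '[{"rot":[0,0,0],"travel":[0,0,0],"jaw":0.6},{"rot":[0,0,0],"travel":[0,0,0],"jaw":0.6}]'; python3 -c "
from h import *
go(.4458,-.0258,.1,11)"
```

```text
t: 24.75
eef_pos: [0.4461, -0.027, 0.0193]
ee_rot: [[-0.191, 0.982, 0.003], [0.982, 0.191, -0.001], [-0.001, 0.003, -1.0]]
wrist_force: [0.6, 1.0, 8.3]
gripper_width: 0.0109
t: 24.95
eef_pos: [0.446, -0.027, 0.0193]
ee_rot: [[-0.191, 0.982, 0.003], [0.982, 0.191, -0.001], [-0.001, 0.003, -1.0]]
wrist_force: [-0.7, 0.7, 8.1]
gripper_width: 0.0111
travel [ 0.11  0.02 -8.07] rotz 0.0 yang 11.03 tilt [ 0.16 -0.04] t 24.95 F [-0.7  0.7  8.1] w 0.0111
```

```bash
python3 -m pendant '[{"rot":[0,0,0],"travel":[0,0,-2],"jaw":0.6},{"rot":[0,0,0],"travel":[0,0,-4],"jaw":0.6},{"rot":[0,0,0],"travel":[0,0,-6.5],"jaw":0.6},{"rot":[0,0,0],"travel":[0,0,-8],"jaw":0.6},{"rot":[0,0,0],"travel":[0,0,-8],"jaw":0.6}]'; python3 -m pendant '[{"rot":[0,0,4],"travel":[0,0,0],"jaw":0.6},{"rot":[0,0,10],"travel":[0,0,0],"jaw":0.6},{"rot":[0,0,17],"travel":[0,0,0],"jaw":0.6},{"rot":[0,0,25],"travel":[0,0,0],"jaw":0.6},{"rot":[0,0,33],"travel":[0,0,0],"jaw":0.6},{"rot":[0,0,41],"travel":[0,0,0],"jaw":0.6},{"rot":[0,0,49],"travel":[0,0,0],"jaw":0.6},{"rot":[0,0,57],"travel":[0,0,0],"jaw":0.6},{"rot":[0,0,64],"travel":[0,0,0],"jaw":0.6},{"rot":[0,0,70],"travel":[0,0,0],"jaw":0.6}]'; python3 -c "
from h import *
go(.5237,-.035,.1,-79.3)"
```

```text
t: 25.45
eef_pos: [0.4459, -0.027, 0.0999]
ee_rot: [[-0.192, 0.981, 0.004], [0.981, 0.192, -0.001], [-0.002, 0.004, -1.0]]
wrist_force: [0.0, 0.7, -3.6]
gripper_width: 0.0108
t: 26.45
eef_pos: [0.4445, -0.0266, 0.0971]
ee_rot: [[0.859, 0.511, -0.002], [0.511, -0.859, 0.001], [-0.001, -0.001, -1.0]]
wrist_force: [0.4, 0.5, -2.8]
gripper_width: 0.0108
travel [ 6.37  4.77 -0.3 ] rotz 20.1 yang -59.24 tilt [-0.1   0.03] t 26.45 F [ 0.4  0.5 -2.8] w 0.0108
```

```bash
python3 -m pendant '[{"rot":[0,0,5],"travel":[1,0.8,0],"jaw":0.6},{"rot":[0,0,10],"travel":[2.5,2,0],"jaw":0.6},{"rot":[0,0,15],"travel":[4,3,0],"jaw":0.6},{"rot":[0,0,19],"travel":[5.5,4,0],"jaw":0.6},{"rot":[0,0,20],"travel":[6.2,4.7,0],"jaw":0.6},{"rot":[0,0,20],"travel":[6.2,4.7,0],"jaw":0.6},{"rot":[0,0,20],"travel":[6.2,4.7,0],"jaw":0.6}]'; python3 -c "
from h import *
go(.5237,-.035,.0325,-79.3)
for n in('scene','top'):
  p,d=read_camera(n);np.savez('/tmp/'+n+'6.npz',p=p,d=d);a=p[180:330,240:440] if n=='scene' else p[120:270,230:430];cv2.imwrite('pics/%s6.png'%n,cv2.resize(a[:,:,::-1],None,fx=4,fy=4))"
```

```text
t: 27.15
eef_pos: [0.5216, -0.0349, 0.0974]
ee_rot: [[0.981, 0.193, -0.002], [0.193, -0.981, 0.0], [-0.002, -0.001, -1.0]]
wrist_force: [-1.2, -0.0, -3.4]
gripper_width: 0.0106
travel [0.22 0.05 6.49] rotz 0.4 yang -78.88 tilt [-0.11  0.03] t 27.15 F [-1.2 -0.  -3.4] w 0.0106
```

View pics/scene6.png

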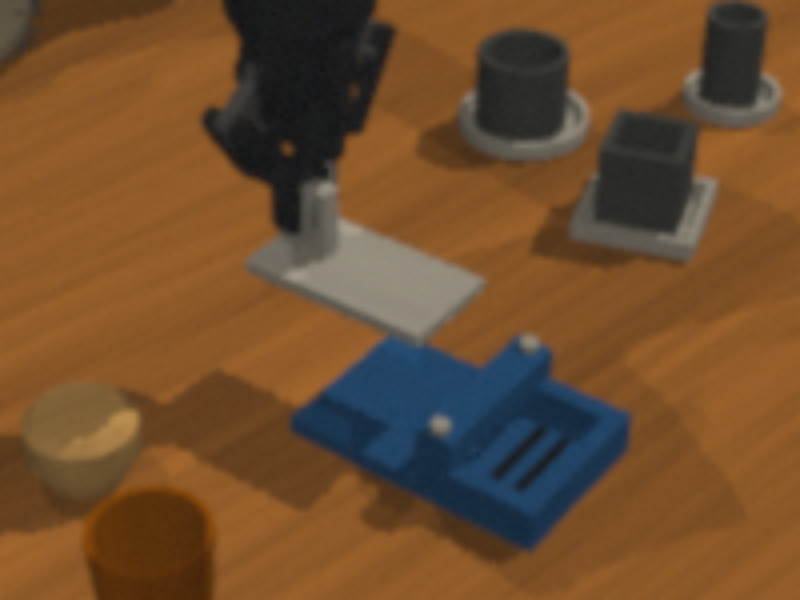

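View pics/top6.png

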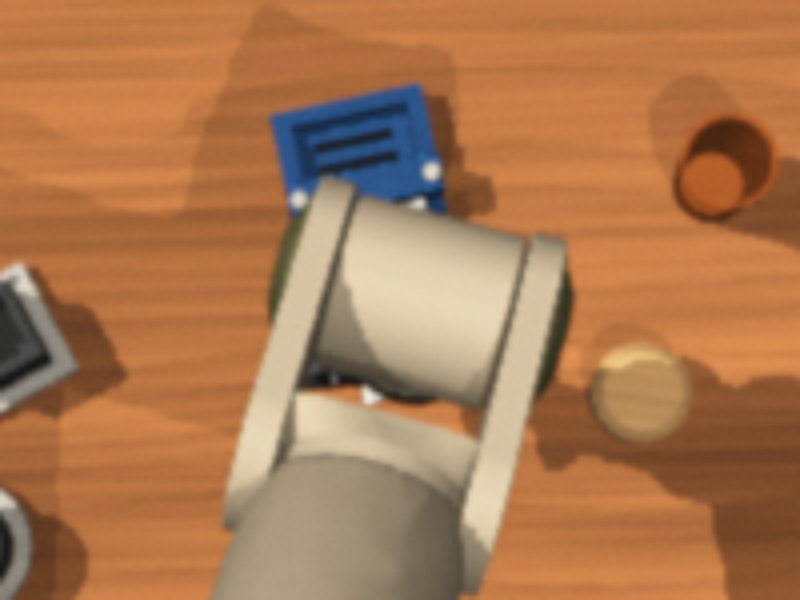

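```bash
python3 -m pendant '[{"rot":[0,0,0.4],"travel":[0.1,0,1.5],"jaw":0.6},{"rot":[0,0,0.4],"travel":[0.1,0,3],"jaw":0.6},{"rot":[0,0,0.4],"travel":[0.1,0,4.5],"jaw":0.6},{"rot":[0,0,0.4],"travel":[0.1,0,5.8],"jaw":0.6},{"rot":[0,0,0.4],"travel":[0.1,0,5.8],"jaw":0.6},{"rot":[0,0,0.4],"travel":[0.1,0,5.8],"jaw":0.6}]'; python3 -c "
from h import *
go(.5237,-.035,.0305,-79.3)
z=np.load('/tmp/scene6.npz');p,d=z['p'],z['d'];W=cloud('scene',d);hsv=cv2.cvtColor(p,cv2.COLOR_RGB2HSV)
b=(hsv[...,0]>100)&(hsv[...,0]<125)&(hsv[...,1]>120);b[:240]=0;b[330:]=0;b[:,:300]=0;b[:,420:]=0
m=b&(abs(W[...,2]-.044)<.005)
r=cv2.minAreaRect((W[m][:,:2]*1000).astype(np.float32));print(m.sum(),r,W[m].mean(0))
print(np.histogram(W[b][:,2],bins=12))
"
```

```text
t: 27.85
eef_pos: [0.5233, -0.0349, 0.0404]
ee_rot: [[0.983, 0.185, -0.0], [0.185, -0.983, 0.0], [-0.0, -0.0, -1.0]]
wrist_force: [0.1, -0.6, -3.2]
gripper_width: 0.0108
travel [0.03 0.02 0.99] rotz -0.0 yang -79.34 tilt [-0.  0.] t 27.85 F [ 0.1 -0.6 -3.2] w 0.0108
296 ((631.9865112304688, -18.125003814697266), (24.019432067871094, 93.99212646484375), 10.632102012634277) [ 0.6339548  -0.0196944   0.04276382]
(array([2369,    0,    0,    0,    0,    0,    0,    0,    0,    0,    0,
          6]), array([0.00140032, 0.05547663, 0.10955294, 0.16362925, 0.21770556,
       0.27178187, 0.32585818, 0.37993449, 0.4340108 , 0.48808712,
       0.54216343, 0.59623974, 0.65031605]))
```

```bash
python3 - <<'E'
from h import *
p,d=read_camera('scene')
W=cloud('scene',d);hsv=cv2.cvtColor(p,cv2.COLOR_RGB2HSV)
cv2.imwrite('pics/s7.png',cv2.resize(p[180:330,240:440,::-1],None,fx=4,fy=4))
b=(hsv[...,0]>100)&(hsv[...,0]<125)&(hsv[...,1]>120);b[:240]=0;b[330:]=0;b[:,:300]=0;b[:,420:]=0
m=b&(abs(W[...,2]-.044)<.005)
r=cv2.minAreaRect((W[m][:,:2]*1000).astype(np.float32));print(r)
g=(hsv[...,1]<50)&(hsv[...,2]>80)&(abs(W[...,2]-.029)<.005)&(abs(W[...,0]-.55)<.12)&(abs(W[...,1]+.03)<.07)
n,l,s,c=cv2.connectedComponentsWithStats(g.astype(np.uint8));k=1+s[1:,4].argmax();g=l==k
print(s[k],W[g].mean(0));Q=W[g][:,:2]*1000;R=cv2.minAreaRect(Q.astype(np.float32));print(R)
a=np.radians(10.7);u=np.array([np.cos(a),np.sin(a)]);nn=np.array([-u[1],u[0]])
print("plate x,y range rel bar centre",np.percentile((Q-r[0])@u,[1,99]),np.percentile((Q-r[0])@nn,[1,50,99]))
E
```

```text
((633.35595703125, -17.228557586669922), (21.812301635742188, 94.84024047851562), 11.053441047668457)
[304 257  56  31 817] [ 0.56583592 -0.03349413  0.02827147]
((559.1768798828125, -30.72496795654297), (106.971923828125, 62.56732177734375), 9.793975830078125)
plate x,y range rel bar centre [-125.64361485  -22.90853471] [-29.85279644  -5.26817708  28.74247309]
```

View pics/s7.png

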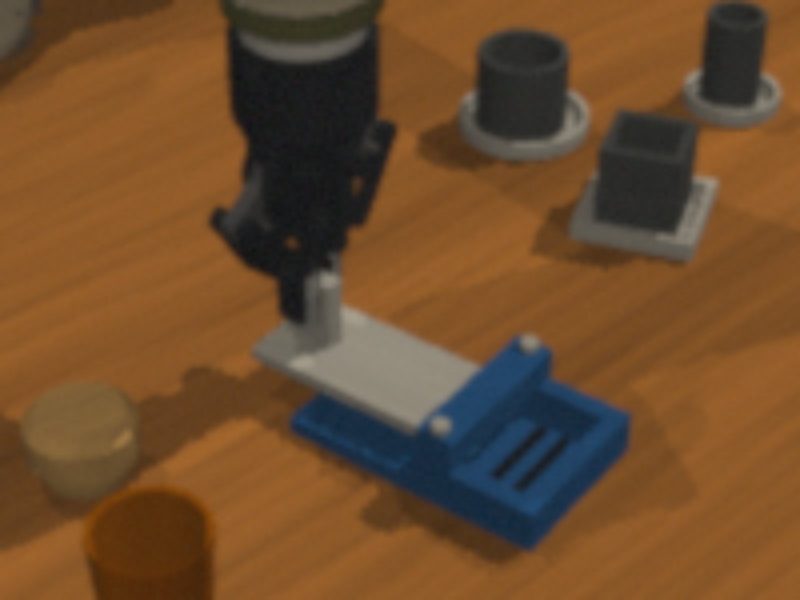

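The plate (crop (370,370)) is centred on the slot within about 1 mm, with its front edge 12 mm short of the bar. Lowering to the bed.

```bash
python3 -m pendant '[{"rot":[0,0,0],"travel":[0,0,0.3],"jaw":0.6},{"rot":[0,0,0],"travel":[0,0,0.6],"jaw":0.6},{"rot":[0,0,0],"travel":[0,0,0.9],"jaw":0.6},{"rot":[0,0,0],"travel":[0,0,0.9],"jaw":0.6},{"rot":[0,0,0],"travel":[0,0,0.9],"jaw":0.6}]'; python3 -c "
from h import *
go(.5935,-.022,.0300,-79.3)"
```

```text
t: 28.4
eef_pos: [0.5235, -0.0349, 0.031]
ee_rot: [[0.983, 0.185, -0.0], [0.185, -0.983, 0.0], [-0.0, -0.0, -1.0]]
wrist_force: [0.4, 0.3, -3.0]
gripper_width: 0.0109
travel [7.12 0.02 0.1 ] rotz -0.1 yang -79.36 tilt [-0.01  0.  ] t 28.4 F [ 0.4  0.3 -3. ] w 0.0109
```

```bash
python3 -m pendant '[{"rot":[0,0,0],"travel":[0.5,0,0],"jaw":0.6},{"rot":[0,0,0],"travel":[1.2,0,0],"jaw":0.6},{"rot":[0,0,0],"travel":[2,0,0],"jaw":0.6},{"rot":[0,0,0],"travel":[2.8,0,0],"jaw":0.6},{"rot":[0,0,0],"travel":[3.6,0,0],"jaw":0.6},{"rot":[0,0,0],"travel":[4.4,0,0],"jaw":0.6},{"rot":[0,0,0],"travel":[5.2,0,0],"jaw":0.6},{"rot":[0,0,0],"travel":[6,0,0],"jaw":0.6},{"rot":[0,0,0],"travel":[6.4,0,0],"jaw":0.6},{"rot":[0,0,0],"travel":[6.4,0,0],"jaw":0.6}]'; python3 -c "
from h import *
go(.5935,-.022,.0293,-79.3)"
```

```text
t: 29.4
eef_pos: [0.5869, -0.023, 0.0309]
ee_rot: [[0.983, 0.185, 0.0], [0.185, -0.983, -0.0], [0.0, 0.0, -1.0]]
wrist_force: [0.3, -0.6, -3.7]
gripper_width: 0.0109
travel [0.67 0.02 0.16] rotz -0.0 yang -79.34 tilt [ 0.01 -0.  ] t 29.4 F [ 0.3 -0.6 -3.7] w 0.0109
```

Slid in freely. Now lower the last 1.5 mm onto the bed and creep to the stop.

```bash
python3 -m pendant '[{"rot":[0,0,0],"travel":[0,0,0.15],"jaw":0.6},{"rot":[0,0,0],"travel":[0.2,0,0.15],"jaw":0.6},{"rot":[0,0,0],"travel":[0.4,0,0.15],"jaw":0.6},{"rot":[0,0,0],"travel":[0.55,0,0.15],"jaw":0.6},{"rot":[0,0,0],"travel":[0.65,0,0.15],"jaw":0.6},{"rot":[0,0,0],"travel":[0.65,0,0.15],"jaw":0.6},{"rot":[0,0,0],"travel":[0.65,0,0.15],"jaw":0.6}]'; python3 -c "
from h import *
go(.5935,-.022,.0293,-79.3)"
```

```text
t: 30.1
eef_pos: [0.5909, -0.0222, 0.0295]
ee_rot: [[0.983, 0.185, -0.005], [0.185, -0.983, -0.001], [-0.005, -0.0, -1.0]]
wrist_force: [-10.3, -3.1, 2.9]
gripper_width: 0.0111
travel [0.26 0.02 0.02] rotz -0.0 yang -79.34 tilt [-0.27 -0.03] t 30.1 F [-10.3  -3.1   2.9] w 0.0111
```

```bash
python3 -m pendant '[{"rot":[0,0,0],"travel":[-0.1,0,0],"jaw":0.6},{"rot":[0,0,0],"travel":[-0.1,0,0],"jaw":4},{"rot":[0,0,0],"travel":[-0.1,0,0],"jaw":4},{"rot":[0,0,0],"travel":[-0.1,0,0],"jaw":4},{"rot":[0,0,0],"travel":[-0.1,0,0],"jaw":4},{"rot":[0,0,0],"travel":[-0.1,0,-3],"jaw":4},{"rot":[0,0,0],"travel":[-0.1,0,-7],"jaw":4},{"rot":[0,0,0],"travel":[-0.1,0,-11],"jaw":4},{"rot":[0,0,0],"travel":[-0.1,0,-15],"jaw":4},{"rot":[0,0,0],"travel":[-0.1,0,-15],"jaw":4}]'; python3 -m pendant '[{"rot":[0,0,0],"travel":[-4,0,0],"jaw":4},{"rot":[0,0,0],"travel":[-8,0,0],"jaw":4},{"rot":[0,0,0],"travel":[-12,0,0],"jaw":4},{"rot":[0,0,0],"travel":[-16,0,0],"jaw":4},{"rot":[0,0,0],"travel":[-20,0,0],"jaw":4},{"rot":[0,0,0],"travel":[-20,0,0],"jaw":4}]'; python3 - <<'E'
from h import *
o={}
for n in('scene','top'):
  p,d=read_camera(n);o[n]=p,d
p,d=o['scene'];cv2.imwrite('pics/s8.png',cv2.resize(p[170:380,190:450,::-1],None,fx=3,fy=2.8))
t=o['top'][0];cv2.imwrite('pics/t8.png',cv2.resize(t[120:300,140:480,::-1],None,fx=2.3,fy=2.3))
for n in('scene','top'):
  p,d=o[n];W=cloud(n,d);hsv=cv2.cvtColor(p,cv2.COLOR_RGB2HSV)
  near=(abs(W[...,0]-.62)<.13)&(abs(W[...,1]+.02)<.08)
  b=near&(hsv[...,0]>100)&(hsv[...,0]<125)&(hsv[...,1]>120)&(abs(W[...,2]-.044)<.005)
  r=cv2.minAreaRect((W[b][:,:2]*1000).astype(np.float32))
  g=near&(hsv[...,1]<50)&(hsv[...,2]>60)&(abs(W[...,2]-.018)<.005)
  f=near&(hsv[...,1]<60)&(hsv[...,2]>60)&(abs(W[...,2]-.058)<.005)&(W[...,0]<.615)
  a=np.radians(10.7);u=np.array([np.cos(a),np.sin(a)]);nn=np.array([-u[1],u[0]]);org=np.array(r[0])-11*u
  print(n,r)
  for k,m in(('plate',g),('fin',f)):
    Q=W[m][:,:2]*1000-org
    if len(Q): print(k,len(Q),'x',np.percentile(Q@u,[1,50,99]).round(1),'y',np.percentile(Q@nn,[1,50,99]).round(1),np.median(W[m][:,2]))
E
```

```text
t: 31.1
eef_pos: [0.594, -0.0224, 0.1853]
ee_rot: [[0.983, 0.185, 0.011], [0.185, -0.983, -0.002], [0.01, 0.004, -1.0]]
wrist_force: [0.6, -0.5, 0.7]
gripper_width: 0.0401
t: 31.7
eef_pos: [0.3915, -0.0586, 0.1791]
ee_rot: [[0.983, 0.183, -0.002], [0.183, -0.983, 0.001], [-0.002, -0.001, -1.0]]
wrist_force: [-0.7, 0.1, 0.2]
gripper_width: 0.0398
scene ((632.35595703125, -16.991626739501953), (23.04572868347168, 92.45046997070312), 11.297760963439941)
plate 554 x [-48.8  26.2  55.7] y [-30.1  -6.1  29.5] 0.01723075047166589
fin 65 x [-44.8 -28.9 -15.5] y [-6.9 -1.8  6.2] 0.056792358723884884
top ((632.8438720703125, -14.466678619384766), (23.386323928833008, 89.76107788085938), 10.778560638427734)
plate 703 x [-49.2  -2.   60.7] y [-30.5  -0.   29. ] 0.01791431423189649
fin 54 x [-44.7 -28.7 -15.4] y [-6.3 -0.3  5.1] 0.057790072780812385
```

View pics/s8.png

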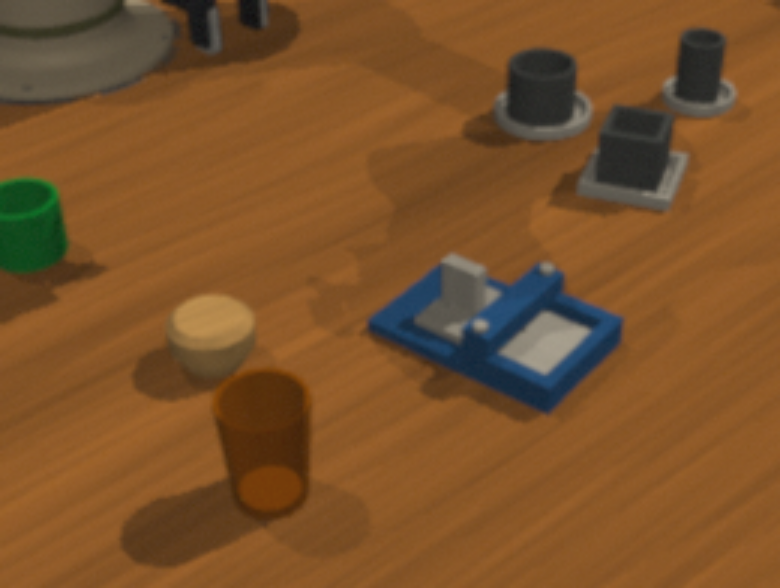

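View pics/t8.png

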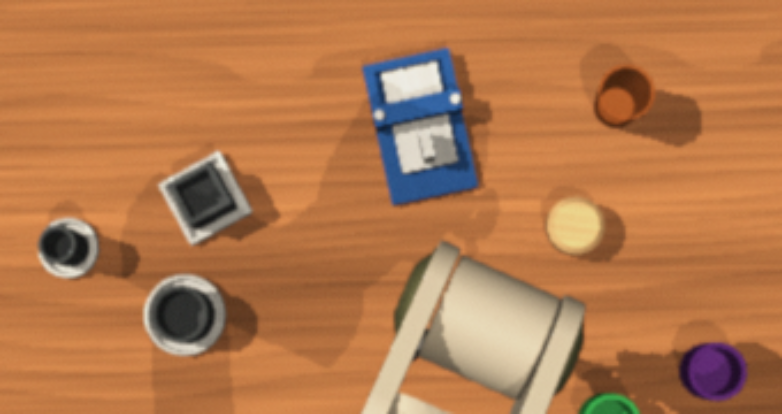

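The damper sits under the bar against the stop (top crop (425,145)), fin at the rear. All three moulds are in their seats, and the tumbler and block have not moved. Handing in.

```bash
python3 -m pendant '[{"rot":[0,0,0],"travel":[0,0,0],"jaw":4},{"rot":[0,0,0],"travel":[0,0,0],"jaw":4},{"rot":[0,0,0],"travel":[0,0,0],"jaw":4}]'; python3 -c "
from rig import *
print(job_done())"
```

```text
t: 32.1
eef_pos: [0.3958, -0.0589, 0.1793]
ee_rot: [[0.983, 0.185, -0.0], [0.185, -0.983, 0.0], [-0.0, -0.0, -1.0]]
wrist_force: [-0.2, 0.0, -0.1]
gripper_width: 0.04
the job is handed in; nothing more can be done
None
```

I stood the large round, small round and square dark moulds in their own seats. I then slid the damper, fin to the rear, under the bar until it pressed on the stop with about 10 N, let go and drew the arm clear. I handed the job in at 32 s; no verdict was reported.

- **Moulds:** after the third mould was placed, the top camera showed each one upright at floor height, about 2.5 to 4 mm from its seat's centre (limit 12 mm). The final pictures show all three still seated.
- **Damper:** both cameras put the fin at about x −29 mm and within 2 mm of the centre line of the air box. The top camera put the front edge at the stop (x 60.7 mm); the scene camera read 55.7 mm, where the stop's rim partly hides the edge.
- **Bystanders:** the tumbler and wooden block look unmoved in the final pictures; I did not measure them again.
- **Disagreement:** the two cameras differed by 2.5 to 4 mm in y on where the bar is, so I centred the plate on the bar within a single camera's view.

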